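# Push a workpiece carrier home into its corner stop

## Task

Push the flat black workpiece carrier along the plate into the dark steel corner stop, until its long side lies flush against the long rail and its end is fully home against the short end stop, and then move clear of it. Only push the carrier, with the fingers on its sides: do not lift or tip it, do not touch the metal workpiece that stands in its seat, and keep that workpiece standing there. Leave the spare workpiece, the contactor and the screwdriver where they are.

Things in the scene. Friction and masses are not known exactly. Their poses are not given: they have to be found in the camera images.
- stop: Fixed dark steel L-shaped corner stop on the plate. Origin: inner corner, at plate-top height; z up. Long rail: inner face x = 0, from the corner 260 mm towards -y. Short end stop: inner face y = 0, from the corner 90 mm towards -x. Both 14 mm thick (outward, +x and +y), 22 mm high. A 20 mm high sensor stands outside the end stop. The carrier starts at x < 0, y < 0, turned up to 0.4 rad to it.
- carrier: Loose flat black plastic block, 100 mm along its x, 120 mm along its y, 22 mm high, 0.25 to 0.5 kg. Origin: centre of its underside, z up. On top in the middle is a 4 mm high ring (52 mm outside) that seats the workpiece. Fully home, its +x side is on the long rail, its +y end on the end stop: origin at x = -50, y = -60 mm in the stop's frame, axes parallel. Sliding takes roughly 2 to 7 N.
- workpiece_mid (a point): Centre (half-way up) of the loose stepped aluminium cylinder standing in the carrier's seat with 2 mm of play: 40 mm diameter (32 mm over the top 10 mm), 36 mm high, 0.11 kg. The centre is 40 mm and the top 58 mm above the carrier's underside. z is its upright axis.
- plate: Fixed aluminium slotted plate on the table, 540 mm along x and 940 mm along y, 12 mm thick; its flat top is at z = 0.012. The origin is the centre of its underside.
- spare: Bystander: a second cylinder like the workpiece, standing on the plate, 40 mm diameter and 36 mm high; origin at the centre of its underside. To be left alone.
- contactor: Bystander: loose electrical contactor, 60 mm along x, 75 mm along y, 48 mm high, black and grey, on the plate; origin at the centre of its underside. To be left alone.
- screwdriver: Bystander: screwdriver lying on the plate, 190 mm long along its x axis, handle to its -x, handle about 26 mm thick; origin under the middle of its length. To be left alone.
Not all that is in view belongs to the job. Leave any red look-alike of the part that bears workpiece_mid alone.

How it is judged:
By the outcome, as a careful person would: the job done as asked, in the order asked, and still so for the second after the job is handed in, with the robot touching nothing.
It also fails if it takes over 45 s, if anything falls off the work surface, if the arm or the gripper's body presses on something with over 40 N, if the wrist force passes 120 N, or if a joint passes its speed limit or range.

## Robot

A 6-joint arm with a two-finger parallel gripper is mounted at the origin on the work surface. World frame = base frame: x ahead of the robot, y to its left, z up, the work surface at z = 0. Lengths are in m, angles in rad, forces in N, time in s.
With the tool pointing down it reaches from about 0.4 to 0.825 m from the base axis. Payload 7 kg.
Tool frame: the origin (TCP) lies between the finger pads; the fingertips stand 19 mm ahead of it and the grasp point (between the pads) is the TCP; x points along the fingers, y is the direction in which the jaws open and shut, and the axes are right-handed (so a half turn about x gives the same grasp; the last joint's range is limited). The gripper opens to 88 mm and grips with 3 to 60 N. Pads are 19 mm wide; open, the fingers measure 130 mm over their backs; the gripper's body (78 mm by 193 mm) begins 47 mm behind the grasp point.
Start: joints at [-0.979, 0.359, 0.012, 0, -1.224, -0.288], TCP at [0.202, -0.644, 0.246] pointing down, gripper open.
Joint ranges: [-3.07, 3.07], [-1.43, 2.12], [-1.02, 1.25], [-3.03, 1.67], [-3.05, -0], [-3.03, 3.03]. Speed limits (rad/s): [2.39, 2.39, 3.01, 3.14, 3.14, 3.14].

## Interface

Orientations are given as a rotation vector (axis times angle).
In Python, from plant import bot gives the robot as it stands.
- The arm moves only by the tool carry_out, never from a script. Its argument "targets" is a list of rows, each a list of 3 entries, a list of its own where there are three numbers: the shift along the world's x, y, z in m, then the turn, a rotation vector about the world's x, y, z in degrees, then the opening, from 0 (shut) to 1 (fully open). A call has exactly 8 rows; each row is the pose to reach, as a shift and turn from the pose commanded when the call began; what a row does not reach only later rows make up. A row lasts 1/10 s, in which the tool goes at most 50 mm and 8.59 degrees, less where a joint would pass 70% of its speed; a pose out of reach is approached as far as the arm can. A call with a gripper value outside its range is refused whole. The fingers move at their own pace and stop on an object; "grip_force" is the grip in N (left out, the last holds). Time passes only in rows, so rows that repeat a pose let the fingers close, or fill a call up. It gives the time, the measured TCP pose, the force and the opening at its end, in the units of the state.
- bot.state(): the state, without advancing time (a new reading comes with each control period).
- bot.capture(name): name is "side" or "top" or "wrist"; returns a dict with "color" (384x512x3 uint8, red, green, blue), "fov_y" (degrees; the focal length in pixels is half the picture's height over the tangent of half this angle, whatever the lens; pixels are square), "cx", "cy" (the principal point, pixels), "position" and "attitude" of the camera in the world. Camera axes: x right, y down, z forward; pixel columns grow to the right and rows downward; lengths in m; the calibration is good to about 2 mm. The wrist camera is an equidistant fisheye: a pixel r from the principal point sees the ray r / f radians off the axis. A picture is of the moment at which its call begins. There is no depth.
- bot.close_job(): hands the job in, once; it reports no verdict.
Trained networks look in a picture, given as the dict that the camera call returned (one of the last four; its "shot" number tells which), for a name from the list of things; names that differ only in an ending like _2 or _b are one class to them, and where a whole thing is asked for, a point or a joint stands for the part that bears it (a point fixed in the world has none). Each returns a list of dicts, best first, with "confidence" (0 to 1); they miss things now and then, are a little off and sometimes report something else, mostly with a low value. They report only what shows in the picture. A call takes as long as a camera call. They do not tell look-alikes from the thing itself.
- bot.find_in(thing, picture): "uv" ([column, row] in pixels, amid what is visible of it).
- bot.outline_of(thing, picture): "mask" (384x512 bool, what is visible of it) and "uv" ([column, row] in pixels, amid what is visible of it).
The state is a dict: "time_s": time; "joint_positions": joint angles; "joint_velocities": joint speeds; "joint_torque": joint torques, N m; "eef_pos": TCP position; "eef_rot": TCP orientation; "wrist_force": force on the tool from outside, world axes, zero at the start; "torque": the same for the moment, N m; "opening": opening from 0.0 (shut) to 1.0 (fully open).
Only numpy, scipy, OpenCV 4.12 (cv2) and the standard library are available. Lean on these libraries where they do the work, as an engineer would, in place of code of your own. Each camera call takes 0.05 s, during which the arm holds its last target.

## Working session

There is one attempt and no reset: what is moved stays moved. The work goes in short steps, Python scripts to look and compute and a tool call to move; the robot and the scene stay as the last step left them, time stands still between calls to the robot, and variables do not carry over. Pictures are saved under pics/ and viewed, and the job is handed in when it is done.

Besides the shell and the picture viewer there is one more tool, called after "Emit:" as name(argument=value, ...), one argument or row to a line, values as JSON. carry_out: Moves the arm, as the interface text tells. Its arguments: {"type":"object","properties":{"targets":{"type":"array"},"grip_force":{"type":"number"}},"required":["targets"]}

```bash
ls; mkdir -p pics; python3 - <<'E'
from plant import bot
import cv2
s=bot.state();print({k:s[k] for k in('time_s','eef_pos','eef_rot','opening','wrist_force')})
for n in('side','top','wrist'):
    p=bot.capture(n);cv2.imwrite(f'pics/{n}0.png',cv2.cvtColor(p['color'],cv2.COLOR_RGB2BGR))
    print(n,p['fov_y'],p['cx'],p['cy'],p['position'],p['attitude'])
    for t in('stop','carrier','workpiece_mid','spare','contactor','screwdriver'):
        print(t,[(r['uv'],round(r['confidence'],2)) for r in bot.find_in(t,p)])
print(bot.state()['time_s'])
E
```

```text
pics
{'time_s': 0.0, 'eef_pos': array([ 0.20176576, -0.64364676,  0.24462962]), 'eef_rot': array([-0.23711433,  1.55804316,  0.23967173]), 'opening': 1.0006861292413192, 'wrist_force': array([-0.19349635, -0.72618269,  1.54006347])}
side 48.51845810265367 250.47073020151487 188.6245827759775 [-0.13247186 -0.61285859  0.69796438] [-2.06380075  0.87380902 -0.41373915]
stop [([306.5, 166.7], 0.64)]
carrier [([302.5, 196.8], 0.74), ([165.4, 159.2], 0.33)]
workpiece_mid [([302.4, 184.4], 0.82), ([288.7, 331.8], 0.66)]
spare [([165.6, 161.2], 0.69)]
contactor [([385.8, 254.5], 0.8)]
screwdriver [([208.7, 128.3], 0.74)]
top 52.299020586825876 257.43983582260756 188.5876450681857 [ 0.32410637 -0.02273585  0.93185448] [-2.12572171  2.11242326 -0.18544315]
stop [([246.6, 113.3], 0.67)]
carrier [([285.2, 161.4], 0.76)]
workpiece_mid [([289.2, 152.0], 0.58)]
spare [([112.2, 212.3], 0.81)]
contactor [([402.4, 178.6], 0.56)]
screwdriver [([105.8, 137.4], 0.7)]
wrist 65.70646984690485 259.1766883043422 190.67899962161295 [ 0.13824081 -0.66389597  0.38568741] [1.76318923 2.4006011  0.29961803]
stop []
carrier []
workpiece_mid []
spare []
contactor []
screwdriver []
1.05
```

View pics/top0.png

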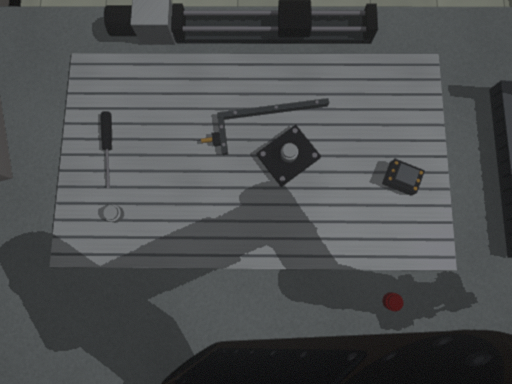

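View pics/side0.png

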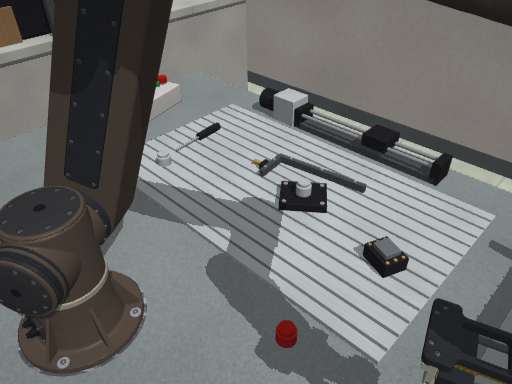

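```bash
cat > h.py <<'E'
import numpy as np, cv2
from scipy.spatial.transform import Rotation as R
def ray(p,uv):
    f=192/np.tan(np.radians(p['fov_y'])/2)
    uv=np.atleast_2d(uv).astype(float)
    d=np.c_[(uv[:,0]-p['cx'])/f,(uv[:,1]-p['cy'])/f,np.ones(len(uv))]
    return d@R.from_rotvec(p['attitude']).as_matrix().T
def onz(p,uv,z):
    d=ray(p,uv);c=np.array(p['position']);return (c+d*((z-c[2])/d[:,2])[:,None])[:,:2]
def proj(p,X):
    f=192/np.tan(np.radians(p['fov_y'])/2)
    q=(np.atleast_2d(X)-p['position'])@R.from_rotvec(p['attitude']).as_matrix()
    return np.c_[p['cx']+f*q[:,0]/q[:,2],p['cy']+f*q[:,1]/q[:,2]]
def box(x0,x1,y0,y1,z0,z1):
    return np.array([[x,y,z] for x in(x0,x1) for y in(y0,y1) for z in(z0,z1)])
MOD={'stop':[box(0,.014,-.26,.014,0,.022),box(-.09,.014,0,.014,0,.022)],
     'carrier':[box(-.05,.05,-.06,.06,0,.022)]}
S=4
def sil(p,parts,q):
    m=np.zeros((384*S,512*S),np.uint8);c,s=np.cos(q[2]),np.sin(q[2])
    for b in parts:
        X=np.c_[q[0]+c*b[:,0]-s*b[:,1],q[1]+s*b[:,0]+c*b[:,1],b[:,2]+.012]
        h=cv2.convexHull(((proj(p,X)+.5)*S).astype(np.float32)).astype(np.int32)
        cv2.fillPoly(m,[h],255)
    return cv2.resize(m,(512,384),interpolation=cv2.INTER_AREA)/255.
def fit(views,parts,q0):
    from scipy.optimize import minimize
    def cost(v):
        q=v*np.array([.01,.01,.05])
        e=0
        for p,m in views:
            s=sil(p,parts,q);e+=1-np.minimum(s,m).sum()/np.maximum(s,m).sum()
        return e/len(views)
    best=None
    v=np.array(q0)/np.array([.01,.01,.05])
    for _ in range(3):
        r=minimize(cost,v,method='Nelder-Mead',options=dict(initial_simplex=np.vstack([v]+[v+d for d in np.eye(3)]),xatol=.005,fatol=1e-5));v=r.x
    return v*np.array([.01,.01,.05]),r.fun
def save(name,p,crop=None,k=1,draw=()):
    im=cv2.cvtColor(p['color'],cv2.COLOR_RGB2BGR)
    u0,v0,u1,v1=crop or (0,0,512,384)
    im=cv2.resize(im[v0:v1,u0:u1],None,fx=k,fy=k,interpolation=cv2.INTER_CUBIC)
    for parts,q,col in draw:
        c,s=np.cos(q[2]),np.sin(q[2])
        for b in parts:
            X=np.c_[q[0]+c*b[:,0]-s*b[:,1],q[1]+s*b[:,0]+c*b[:,1],b[:,2]+.012]
            X=X[b[:,2]>b[:,2].min()][[0,1,3,2]]
            uv=(proj(p,X)+.5-[u0,v0])*k
            cv2.polylines(im,[uv.astype(np.int32)],True,col,1)
    cv2.imwrite('pics/'+name,im)
E
python3 - <<'E'
from plant import bot
from h import *
ps=[bot.capture('top'),bot.capture('side')]
res={}
for t,q0 in(('stop',None),('carrier',None)):
    vs=[]
    for p in ps:
        r=bot.outline_of(t,p); m=r[0]['mask'].astype(float); vs.append((p,m)); print(t,m.sum(),r[0]['uv'],r[0]['confidence'])
    if t=='stop': 
        c=onz(ps[0],[222,115],.034)[0]; q0=[c[0],c[1],.12]
    else: 
        c=onz(ps[0],[289,155],.034)[0]; q0=[c[0],c[1],.5]
    for v in ([vs[0]],[vs[1]],vs):
        print(t,fit(v,MOD[t],q0))
    res[t]=fit(vs,MOD[t],q0)[0]
d=[(MOD['stop'],res['stop'],(0,255,0)),(MOD['carrier'],res['carrier'],(0,0,255))]
save('t1.png',ps[0],(190,80,350,200),5,d);save('s1.png',ps[1],(230,130,390,250),5,d)
E
```

```text
stop 1373.0 [252.3, 110.3] 0.93
stop 1119.0 [306.6, 169.0] 0.58
stop (array([0.67046789, 0.0731741 , 0.13591791]), np.float64(0.18241714615125248))
stop (array([0.66887249, 0.07408609, 0.1383503 ]), np.float64(0.12001232118548366))
stop (array([0.67046279, 0.07377347, 0.13348982]), np.float64(0.15721325665392355))
carrier 1927.0 [287.5, 161.6] 0.7
carrier 1283.0 [302.3, 197.0] 0.97
carrier (array([ 0.57576411, -0.08553208,  0.64467286]), np.float64(0.13794111498134376))
carrier (array([ 0.57430444, -0.08566205,  0.64547537]), np.float64(0.17481022438942906))
carrier (array([ 0.57529695, -0.08554296,  0.65067734]), np.float64(0.15821296425677184))
```

View pics/t1.png

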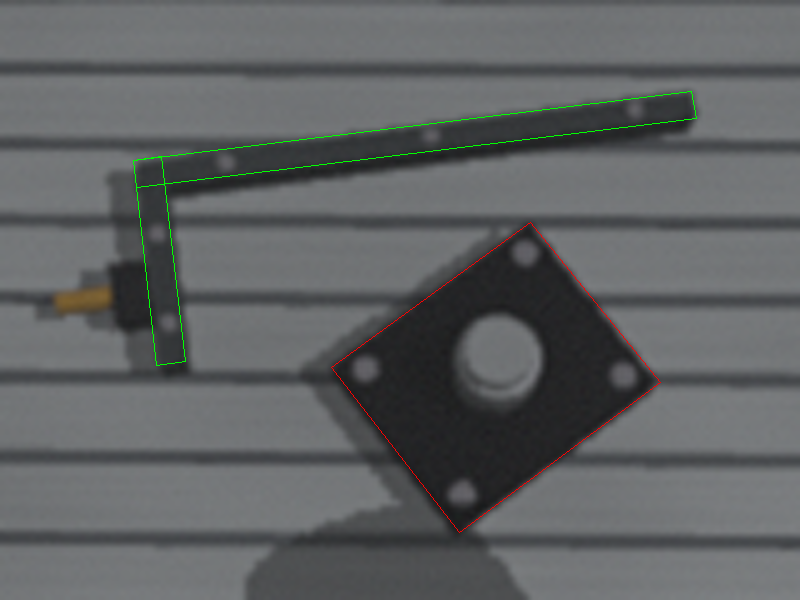

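View pics/s1.png

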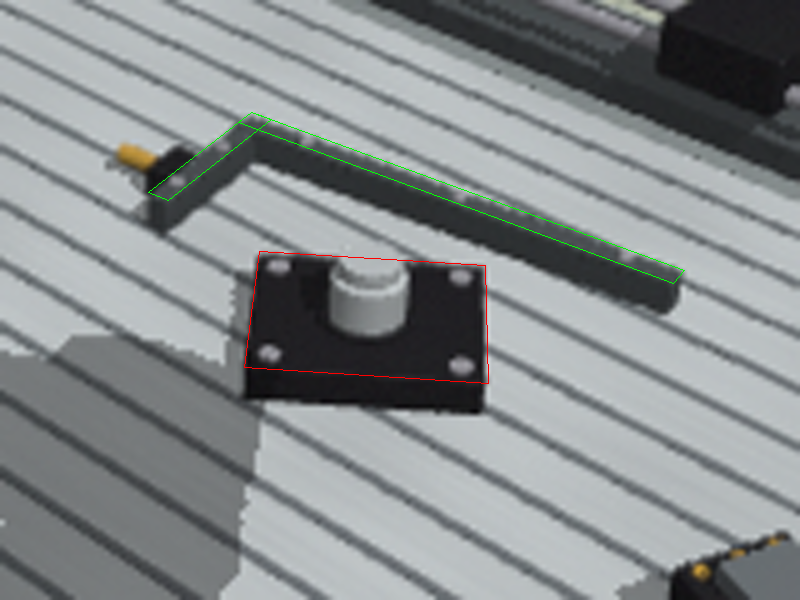

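```bash
python3 - <<'E'
from plant import bot
from h import *
s=bot.state();M=R.from_rotvec(s['eef_rot']).as_matrix();print(M.round(3));print('jaw ang',np.arctan2(M[1,1],M[0,1]),s['joint_positions'])
p=bot.capture('top')
for t,z in(('contactor',.06),('spare',.048),('screwdriver',.03)): print(t,onz(p,bot.find_in(t,p)[0]['uv'],z))
q=[.5753,-.0855,.645]
n=np.array([np.cos(q[2]),np.sin(q[2])])
print('pre', np.array(q[:2])-n*(.05+.03), 'shift',np.array(q[:2])-n*(.05+.03)-s['eef_pos'][:2])
# edges from image: rail top outer edge
p2=bot.capture('top')
save('wp.png',p2,(250,110,340,200),6)
E
```

```text
[[-0.    -0.299  0.954]
 [ 0.     0.954  0.299]
 [-1.     0.    -0.   ]]
jaw ang 1.8745835526245673 [-9.78893291e-01  3.58612089e-01  1.18751579e-02 -5.97360645e-06
 -1.22408143e+00 -2.88113780e-01]
contactor [[ 0.51007284 -0.34282548]]
spare [[0.43348386 0.31500834]]
screwdriver [[0.62489537 0.35703274]]
pre [ 0.51137202 -0.13359588] shift [0.30947089 0.51047144]
```

View pics/wp.png

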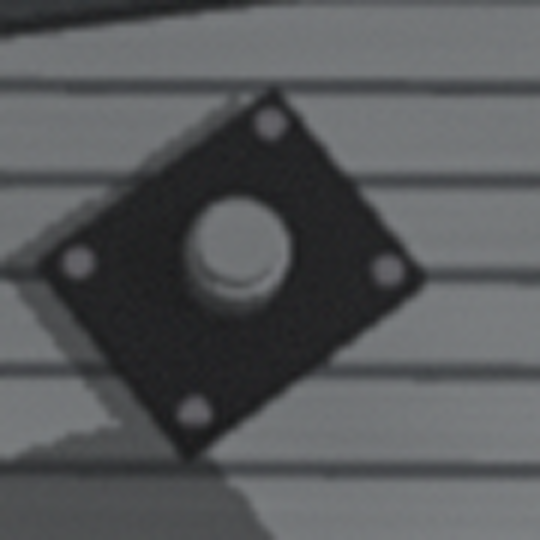

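Emit:
carry_out(
  targets=[
    [[0.01,0.016,0],[0,0,1],0.57],
    [[0.035,0.055,0],[0,0,3],0.57],
    [[0.06,0.1,0],[0,0,5],0.57],
    [[0.087,0.143,0],[0,0,7],0.57],
    [[0.113,0.187,0],[0,0,9],0.57],
    [[0.14,0.23,0],[0,0,11],0.57],
    [[0.167,0.275,0],[0,0,13],0.57],
    [[0.193,0.318,0],[0,0,15],0.57],
  ],
  grip_force=20,
)

```text
time_s: 2.4
eef_pos: [0.392, -0.3296, 0.246]
eef_rot: [-0.445, 1.524, 0.444]
wrist_force: [1.3, -0.1, 1.1]
opening: 0.569
```

Emit:
carry_out(
  targets=[
    [[0.025,0.042,0],[0,0,1],0.57],
    [[0.05,0.083,0],[0,0,2],0.57],
    [[0.075,0.123,0],[0,0,3],0.57],
    [[0.097,0.16,0],[0,0,4],0.57],
    [[0.11,0.182,0],[0,0,4.5],0.57],
    [[0.116,0.192,-0.02],[0,0,4.5],0.57],
    [[0.116,0.192,-0.06],[0,0,4.5],0.57],
    [[0.116,0.192,-0.095],[0,0,4.5],0.57],
  ],
)

```text
time_s: 3.2
eef_pos: [0.5074, -0.1387, 0.1498]
eef_rot: [-0.506, 1.509, 0.505]
wrist_force: [0.1, -0.9, 0.1]
opening: 0.571
```

```bash
python3 - <<'E'
from plant import bot
from h import *
s=bot.state();M=R.from_rotvec(s['eef_rot']).as_matrix();print(s['time_s'],s['eef_pos'],np.arctan2(M[1,1],M[0,1]),s['opening'],s['wrist_force'])
save('s2.png',bot.capture('side'));save('w2.png',bot.capture('wrist'))
E
```

```text
3.2 [ 0.50739461 -0.13873301  0.14977961] 2.216669511798098 0.5705232893590245 [ 0.11373878 -0.86711985  0.07225242]
```

View pics/s2.png

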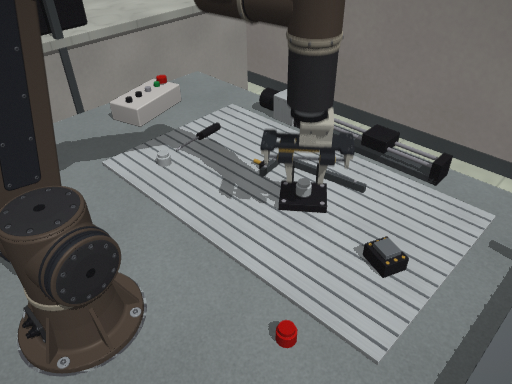

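View pics/w2.png

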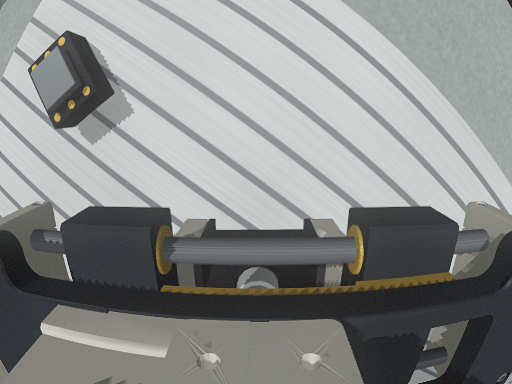

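Emit:
carry_out(
  targets=[
    [[0,0,-0.02],[0,0,0],0.57],
    [[0,0,-0.045],[0,0,0],0.57],
    [[0,0,-0.07],[0,0,0],0.57],
    [[0,0,-0.09],[0,0,0],0.57],
    [[0,0,-0.104],[0,0,0],0.57],
    [[0,0,-0.112],[0,0,0],0.57],
    [[0,0,-0.112],[0,0,0],0.57],
    [[0.004,0.003,-0.112],[0,0,0],0.57],
  ],
)

```text
time_s: 4.1
eef_pos: [0.5119, -0.137, 0.0397]
eef_rot: [-0.505, 1.51, 0.504]
wrist_force: [-0.0, -0.1, 0.2]
opening: 0.571
```

```bash
python3 - <<'E'
from plant import bot
from h import *
s=bot.state();print(s['time_s'],s['eef_pos'],s['wrist_force'])
save('s3.png',bot.capture('side'),(230,100,390,220),5)
E
```

```text
4.1 [ 0.51187903 -0.1369979   0.03972743] [-0.00903303 -0.14226028  0.18402118]
```

View pics/s3.png

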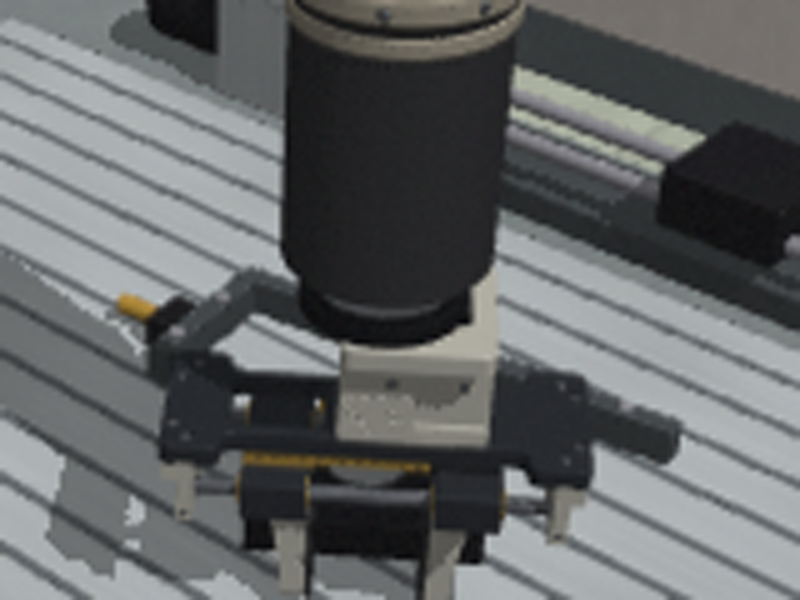

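Emit:
carry_out(
  targets=[
    [[0.004,0.003,0],[0,0,0],0.57],
    [[0.008,0.006,0],[0,0,0],0.57],
    [[0.012,0.009,0],[0,0,0],0.57],
    [[0.016,0.012,0],[0,0,0],0.57],
    [[0.0195,0.0145,0],[0,0,0],0.57],
    [[0.023,0.017,0],[0,0,0],0.57],
    [[0.027,0.02,0],[0,0,0],0.57],
    [[0.031,0.023,0],[0,0,0],0.57],
  ],
)

```text
time_s: 4.95
eef_pos: [0.5395, -0.1151, 0.0384]
eef_rot: [-0.504, 1.518, 0.505]
wrist_force: [-8.3, -5.9, 8.8]
opening: 0.571
```

```bash
cat > look.py <<'E'
import sys
from plant import bot
from h import *
n=sys.argv[1]
s=bot.state();M=R.from_rotvec(s['eef_rot']).as_matrix();th=np.arctan2(M[1,1],M[0,1])
o=np.array([.6705,.0738]);a=.133;Rs=np.array([[np.cos(a),np.sin(a)],[-np.sin(a),np.cos(a)]])
print('t',s['time_s'],'tcp',s['eef_pos'].round(4),'jaw',th.round(4),'F',s['wrist_force'].round(1),'tcp in stop mm',(Rs@(s['eef_pos'][:2]-o)*1000).round(1))
for v in ('top','side'):
    p=bot.capture(v)
    r=bot.outline_of('carrier',p);w=bot.find_in('workpiece_mid',p)
    print(v,[(x['uv'],x['confidence']) for x in w[:2]], [onz(p,x['uv'],.052).round(3) for x in w[:1]])
    d=[(MOD['stop'],[*o,a],(0,255,0))]
    if r:
        q0=[float(x) for x in sys.argv[2:5]] if len(sys.argv)>2 else [.59,-.08,.5]
        q,e=fit([(p,r[0]['mask'].astype(float))],MOD['carrier'],q0)
        print(v,'carrier stop-frame',(Rs@(q[:2]-o)*1000).round(1),'rel',(q[2]-a).round(3),'err',round(e,3),q.round(4))
        d.append((MOD['carrier'],q,(0,0,255)))
    save(f'{n}_{v}.png',p,(190,80,350,200) if v=='top' else (230,130,390,250),5,d)
E
python3 look.py a
```

```text
t 4.95 tcp [ 0.5395 -0.1151  0.0384] jaw 2.2143 F [-8.3 -5.9  8.8] tcp in stop mm [-154.9 -169.8]
top [([392.8, 302.9], 0.89)] [array([[ 0.239, -0.307]])]
top carrier stop-frame [-114.3 -111.6] rel 0.357 err 0.885 [ 0.572  -0.052   0.4901]
side [([288.3, 333.1], 0.78), ([302.6, 184.6], 0.41)] [array([[ 0.222, -0.337]])]
side carrier stop-frame [-104.9 -140.7] rel 0.455 err 0.634 [ 0.5852 -0.0796  0.5885]
```

View pics/a_top.png

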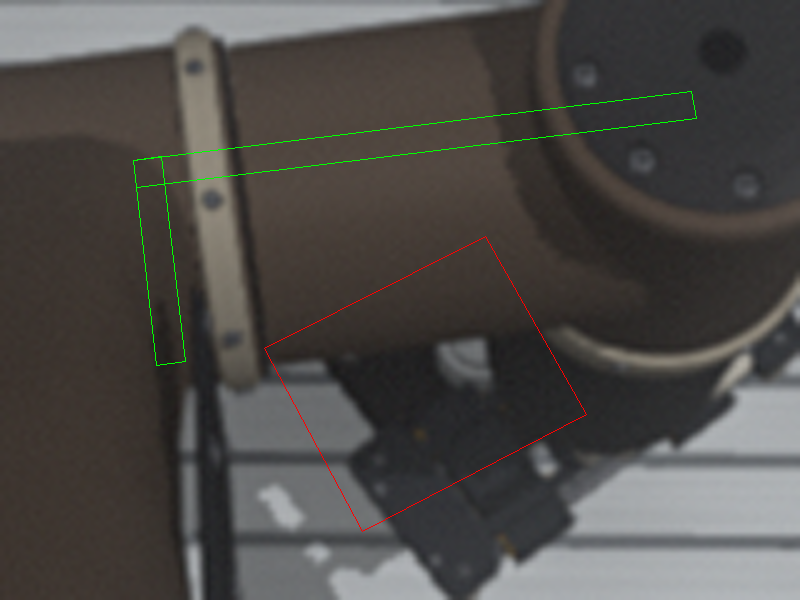

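View pics/a_side.png

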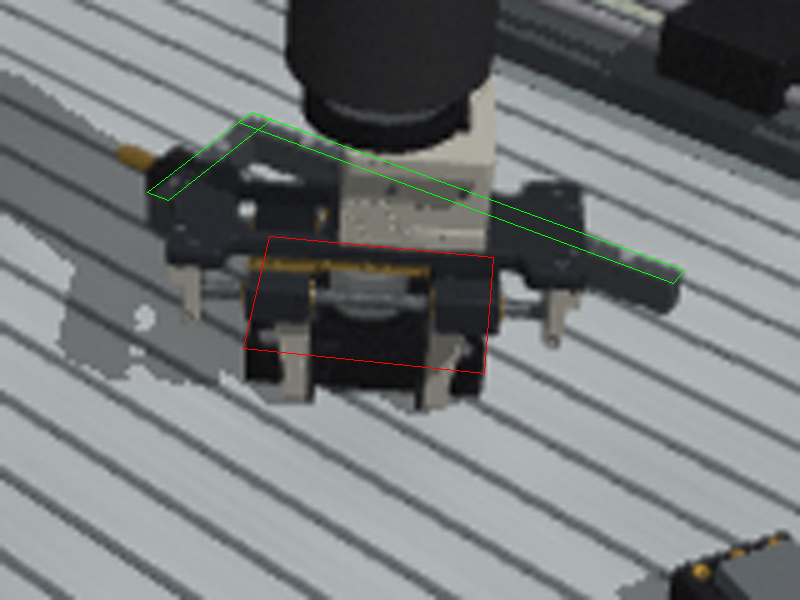

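```bash
python3 - <<'E'
from plant import bot
from h import *
for i in range(3):
    s=bot.state();print(s['wrist_force'].round(1),s['torque'].round(2),s['eef_pos'].round(4)); p=bot.capture('wrist')
save('w4.png',p)
E
```

```text
[-5.1 -2.6  5.1] [-1.08  1.86  0.1 ] [ 0.5405 -0.1145  0.0383]
[-5.2 -3.6  4.3] [-1.1   1.81  0.08] [ 0.5405 -0.1145  0.0383]
[-5.6 -3.   4.9] [-1.05  1.91  0.07] [ 0.5405 -0.1146  0.0383]
```

View pics/w4.png

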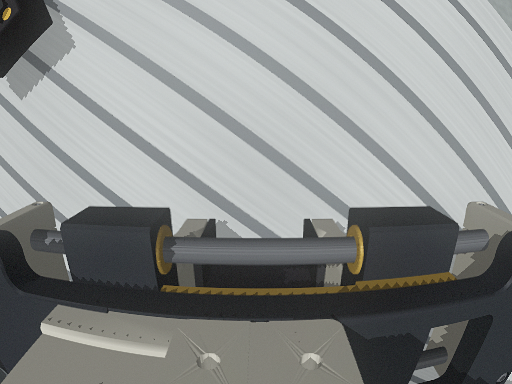

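```bash
python3 - <<'E'
import numpy as np
a=.133;Rw=np.array([[np.cos(a),-np.sin(a)],[np.sin(a),np.cos(a)]])
def tool(s):
    f=.512*(1-s);return np.array([-102+49*s,-140+12*s])-59.5*np.array([np.cos(f),np.sin(f)]),f
for b in(0,8):
    t0,f0=tool(b/16)
    for k in range(1,9):
        t,f=tool((b+k)/16);print(b+k,(Rw@(t-t0)).round(1),np.degrees(f-f0).round(1))
E
```

```text
1 [1.8 2.7] -1.8
2 [3.7 5.4] -3.7
3 [5.6 8.2] -5.5
4 [ 7.6 11. ] -7.3
5 [ 9.6 13.8] -9.2
6 [11.7 16.6] -11.0
7 [13.8 19.5] -12.8
8 [16.  22.4] -14.7
9 [2.2 2.9] -1.8
10 [4.5 5.9] -3.7
11 [6.9 8.8] -5.5
12 [ 9.3 11.8] -7.3
13 [11.8 14.8] -9.2
14 [14.3 17.8] -11.0
15 [16.9 20.8] -12.8
16 [19.6 23.9] -14.7
```

Emit:
carry_out(
  targets=[
    [[0.002,0.0027,0],[0,0,-1.8],0.57],
    [[0.0037,0.0054,0],[0,0,-3.7],0.57],
    [[0.0056,0.0082,0],[0,0,-5.5],0.57],
    [[0.0076,0.011,0],[0,0,-7.3],0.57],
    [[0.0096,0.0138,0],[0,0,-9.2],0.57],
    [[0.0117,0.0166,0],[0,0,-11],0.57],
    [[0.0138,0.0195,0],[0,0,-12.8],0.57],
    [[0.016,0.0224,0],[0,0,-14.7],0.57],
  ],
)

```text
time_s: 6.2
eef_pos: [0.5549, -0.0925, 0.0382]
eef_rot: [-0.303, 1.557, 0.303]
wrist_force: [-9.7, -4.2, 9.2]
opening: 0.57
```

```bash
python3 look.py b .60 -.06 .39; python3 -c "
from plant import bot;print(bot.state()['torque'])"
```

```text
t 6.2 tcp [ 0.5549 -0.0925  0.0382] jaw 1.9568 F [-9.7 -4.2  9.2] tcp in stop mm [-136.7 -149.5]
top [([392.5, 302.4], 0.76)] [array([[ 0.24 , -0.306]])]
top carrier stop-frame [ -84.2 -116.3] rel 0.295 err 0.936 [ 0.6025 -0.0526  0.4276]
side [([285.2, 335.7], 0.58)] [array([[ 0.214, -0.337]])]
side carrier stop-frame [ -80.5 -130.4] rel 0.347 err 0.694 [ 0.608  -0.0662  0.4801]
[-0.60443044  2.34610843 -0.23160176]
```

View pics/b_side.png

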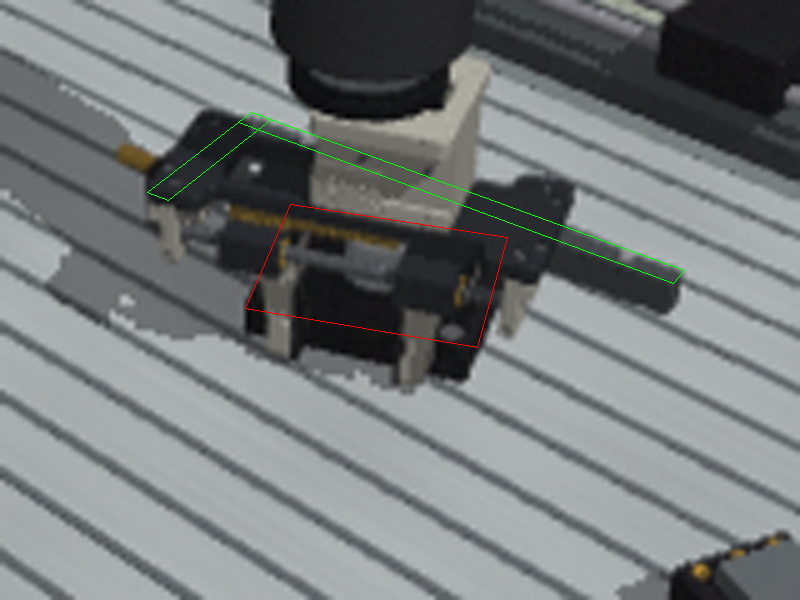

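Emit:
carry_out(
  targets=[
    [[0.0025,0.0018,0],[0,0,-1.8],0.57],
    [[0.005,0.0037,0],[0,0,-3.7],0.57],
    [[0.0077,0.0055,0],[0,0,-5.5],0.57],
    [[0.0103,0.0074,0],[0,0,-7.3],0.57],
    [[0.013,0.0092,0],[0,0,-9.2],0.57],
    [[0.0156,0.011,0],[0,0,-11],0.57],
    [[0.0182,0.013,0],[0,0,-12.8],0.57],
    [[0.0208,0.015,0],[0,0,-14.7],0.57],
  ],
)

```text
time_s: 7.3
eef_pos: [0.5761, -0.0769, 0.038]
eef_rot: [-0.102, 1.575, 0.101]
wrist_force: [-9.3, 0.2, 7.2]
opening: 0.569
```

```bash
python3 look.py c .625 -.05 .14; python3 -c "
from plant import bot;print(bot.state()['torque'])"
```

```text
t 7.3 tcp [ 0.5761 -0.0769  0.038 ] jaw 1.7003 F [-9.3  0.2  7.2] tcp in stop mm [-113.6 -136.9]
top [([394.9, 299.8], 0.88)] [array([[ 0.246, -0.312]])]
side [([287.5, 333.6], 0.72)] [array([[ 0.22 , -0.337]])]
side carrier stop-frame [ -55.2 -133.9] rel 0.095 err 0.774 [ 0.6336 -0.0663  0.2283]
[ 0.06281274  1.97559992 -0.20068905]
```

View pics/c_side.png

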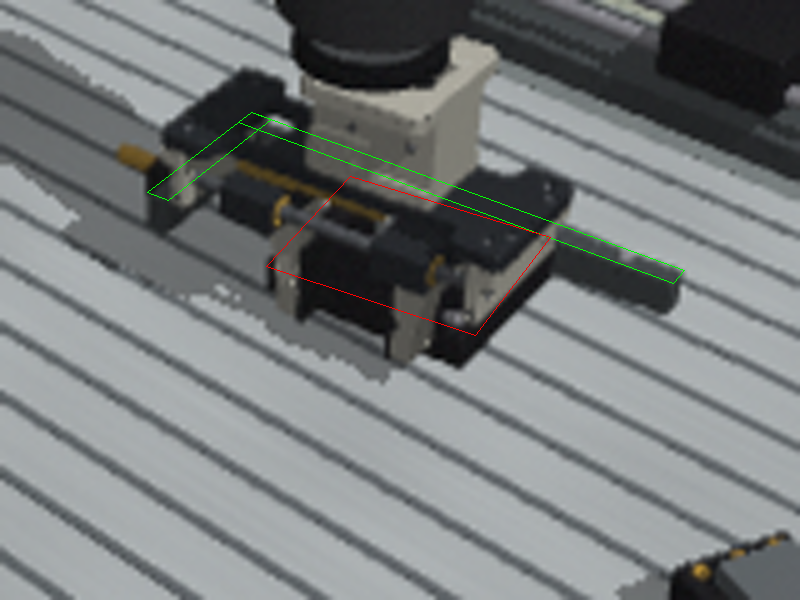

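Emit:
carry_out(
  targets=[
    [[0.0007,0.0001,0],[0,0,0],0.57],
    [[0.0014,0.0002,0],[0,0,0],0.57],
    [[0.002,0.0003,0],[0,0,0],0.57],
    [[0.0026,0.0003,0],[0,0,0],0.57],
    [[0.0032,0.0004,0],[0,0,0],0.57],
    [[0.0038,0.0005,0],[0,0,0],0.57],
    [[0.0044,0.0006,0],[0,0,0],0.57],
    [[0.005,0.0007,0],[0,0,0],0.57],
  ],
)

```text
time_s: 8.4
eef_pos: [0.5791, -0.0767, 0.038]
eef_rot: [-0.103, 1.578, 0.102]
wrist_force: [-15.4, 0.2, 14.1]
opening: 0.572
```

Emit:
carry_out(
  targets=[
    [[0.0005,0.0001,0.0003],[0,0,0],0.57],
    [[0.001,0.0001,0.0005],[0,0,0],0.57],
    [[0.0015,0.0002,0.0005],[0,0,0],0.57],
    [[0.002,0.0003,0.0005],[0,0,0],0.57],
    [[0.0025,0.0003,0.0005],[0,0,0],0.57],
    [[0.003,0.0004,0.0005],[0,0,0],0.57],
    [[0.003,0.0004,0.0005],[0,0,0],0.57],
    [[0.003,0.0004,0.0005],[0,0,0],0.57],
  ],
)

```text
time_s: 9.2
eef_pos: [0.5793, -0.0767, 0.038]
eef_rot: [-0.103, 1.583, 0.101]
wrist_force: [-22.9, 0.2, 17.7]
opening: 0.57
```

```bash
python3 look.py d .63 -.05 .14; python3 -c "
from plant import bot;print(bot.state()['torque'])"
```

```text
t 9.2 tcp [ 0.5793 -0.0767  0.038 ] jaw 1.7004 F [-22.9   0.2  17.7] tcp in stop mm [-110.4 -137.1]
top [] []
side [([285.8, 336.0], 0.96)] [array([[ 0.215, -0.338]])]
side carrier stop-frame [ -51.7 -135.1] rel 0.022 err 0.709 [ 0.6372 -0.067   0.155 ]
[0.16634287 7.94528737 0.26830696]
```

View pics/d_side.png

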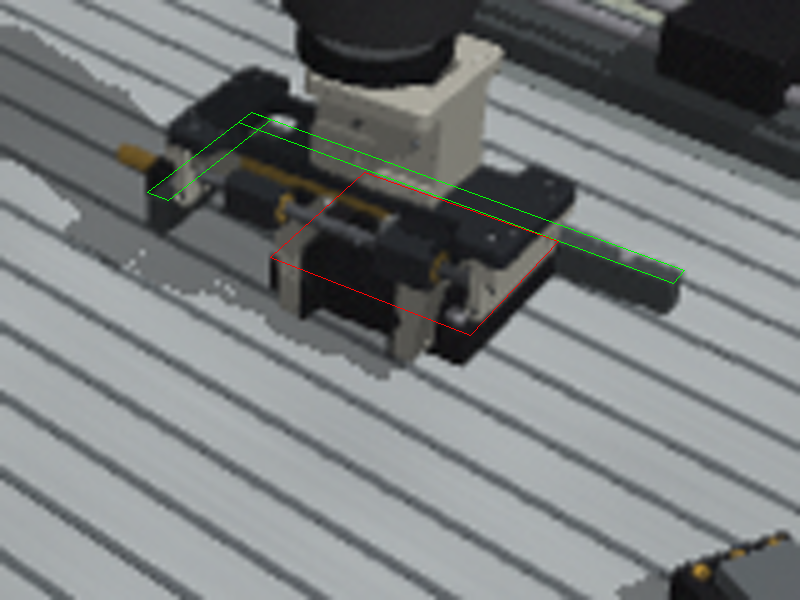

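Emit:
carry_out(
  targets=[
    [[-0.004,-0.0005,0],[0,0,0],0.57],
    [[-0.01,-0.0013,0],[0,0,0],0.57],
    [[-0.018,-0.0024,0],[0,0,0],0.57],
    [[-0.026,-0.0034,0.01],[0,0,0],0.57],
    [[-0.03,-0.004,0.035],[0,0,0],0.57],
    [[-0.034,-0.01,0.07],[0,0,-4],0.57],
    [[-0.034,-0.025,0.105],[0,0,-10],0.57],
    [[-0.034,-0.05,0.13],[0,0,-17],0.57],
  ],
)

```text
time_s: 10.3
eef_pos: [0.5538, -0.1251, 0.1727]
eef_rot: [0.132, 1.563, -0.131]
wrist_force: [1.1, 0.9, 0.3]
opening: 0.571
```

```bash
python3 look.py e .63 -.06 .14; python3 -c "
from plant import bot;print(bot.state()['joint_positions'])"
```

```text
t 10.3 tcp [ 0.5538 -0.1251  0.1727] jaw 1.4029 F [1.1 0.9 0.3] tcp in stop mm [-142.  -181.7]
top [([394.2, 303.3], 0.73)] [array([[ 0.239, -0.31 ]])]
top carrier stop-frame [ -48.8 -131.7] rel 0.015 err 0.779 [ 0.6396 -0.0632  0.1476]
side [([288.2, 334.4], 0.67), ([311.6, 172.4], 0.57)] [array([[ 0.22 , -0.339]])]
side carrier stop-frame [ -52.  -133.2] rel 0.006 err 0.199 [ 0.6366 -0.0651  0.1389]
[ 1.22431553e-01  2.45184802e-01 -3.36488779e-01 -4.57161676e-04
 -9.89860414e-01 -1.85771996e+00]
```

View pics/e_side.png

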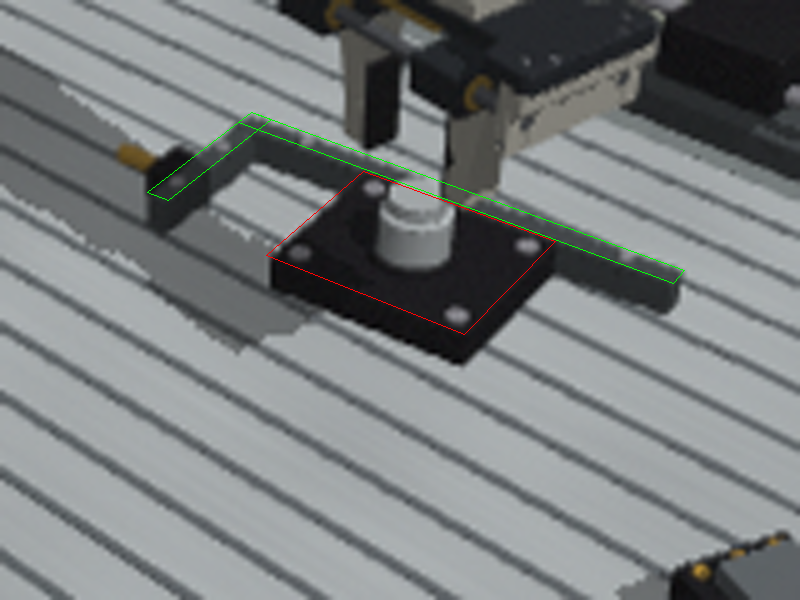

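View pics/e_top.png

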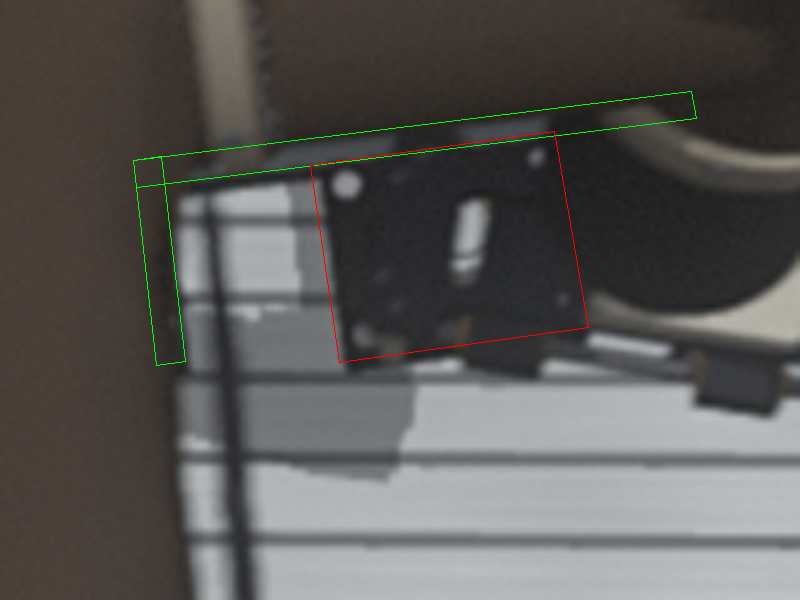

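Emit:
carry_out(
  targets=[
    [[0.005,-0.002,0],[0,0,5],0.45],
    [[0.012,-0.005,0],[0,0,12],0.45],
    [[0.02,-0.008,0],[0,0,19],0.45],
    [[0.03,-0.011,0],[0,0,26],0.45],
    [[0.04,-0.014,0],[0,0,33],0.45],
    [[0.05,-0.017,0],[0,0,40],0.45],
    [[0.06,-0.02,0],[0,0,47],0.45],
    [[0.07,-0.022,0],[0,0,54],0.45],
  ],
)

```text
time_s: 11.4
eef_pos: [0.6229, -0.1469, 0.1675]
eef_rot: [-0.612, 1.485, 0.613]
wrist_force: [0.6, 0.7, -0.2]
opening: 0.448
```

Emit:
carry_out(
  targets=[
    [[0.005,-0.001,0],[0,0,7],0.45],
    [[0.01,-0.002,0],[0,0,14],0.45],
    [[0.016,-0.003,0],[0,0,21],0.45],
    [[0.021,-0.003,0],[0,0,28],0.45],
    [[0.024,-0.004,0],[0,0,35],0.45],
    [[0.024,-0.004,0],[0,0,42],0.45],
    [[0.024,-0.004,0],[0,0,48],0.45],
    [[0.024,-0.004,0],[0,0,53.3],0.45],
  ],
)

```text
time_s: 12.2
eef_pos: [0.6466, -0.1506, 0.1674]
eef_rot: [-1.312, 1.14, 1.315]
wrist_force: [0.4, -0.3, -0.3]
opening: 0.454
```

```bash
python3 look.py f .63 -.06 .14; python3 -c "
from plant import bot;print(bot.state()['joint_positions'])"
```

```text
t 12.2 tcp [ 0.6466 -0.1506  0.1674] jaw -2.9994 F [ 0.4 -0.3 -0.3] tcp in stop mm [ -53.5 -219.3]
top [([280.0, 126.9], 0.71), ([395.5, 304.1], 0.62)] [array([[ 0.638, -0.064]])]
top carrier stop-frame [ -49.6 -138.7] rel -0.009 err 0.385 [ 0.6398 -0.0702  0.1238]
side [([286.7, 335.5], 0.84), ([312.2, 171.3], 0.78)] [array([[ 0.216, -0.338]])]
side carrier stop-frame [ -52.1 -134.7] rel 0.017 err 0.231 [ 0.6368 -0.0666  0.1504]
[ 6.33476742e-02  3.95642064e-01 -1.14419381e-01 -5.09862619e-05
 -1.06160024e+00  7.14499017e-02]
```

View pics/f_side.png

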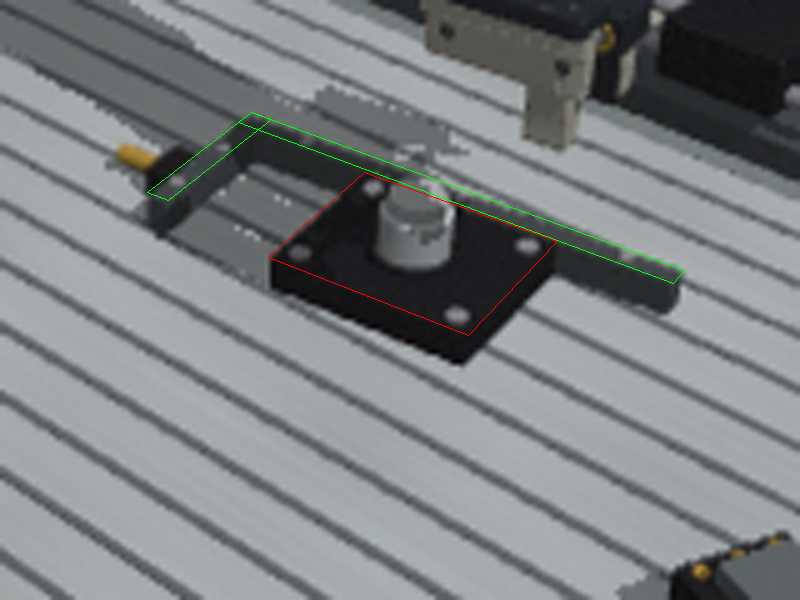

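Emit:
carry_out(
  targets=[
    [[0,-0.002,-0.02],[0,0,0],0.45],
    [[0,-0.003,-0.045],[0,0,-0.5],0.45],
    [[0,-0.003,-0.07],[0,0,-0.5],0.45],
    [[0,-0.003,-0.09],[0,0,-0.5],0.45],
    [[0,-0.003,-0.11],[0,0,-0.5],0.45],
    [[0,-0.003,-0.122],[0,0,-0.5],0.45],
    [[0,-0.003,-0.129],[0,0,-0.5],0.45],
    [[0,-0.003,-0.129],[0,0,-0.5],0.45],
  ],
)

```text
time_s: 13.3
eef_pos: [0.6468, -0.1544, 0.0393]
eef_rot: [-1.302, 1.147, 1.303]
wrist_force: [0.3, 0.2, -0.6]
opening: 0.447
```

```bash
python3 look.py g .63 -.06 .14
```

```text
t 13.3 tcp [ 0.6468 -0.1544  0.0393] jaw -3.0145 F [ 0.3  0.2 -0.6] tcp in stop mm [ -53.8 -223.1]
top [([393.1, 301.2], 0.87), ([282.0, 128.5], 0.68)] [array([[ 0.243, -0.308]])]
top carrier stop-frame [ -50.  -144.5] rel -0.005 err 0.399 [ 0.6401 -0.076   0.1284]
side [([285.8, 334.3], 0.85), ([309.6, 172.0], 0.65)] [array([[ 0.217, -0.336]])]
side carrier stop-frame [ -53.8 -132.9] rel 0.013 err 0.446 [ 0.6348 -0.065   0.1459]
```

View pics/g_side.png

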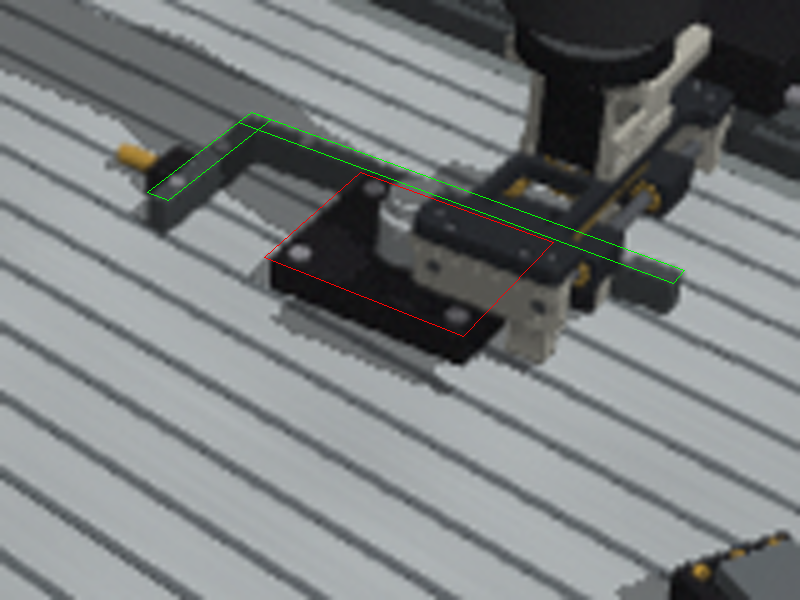

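View pics/g_top.png

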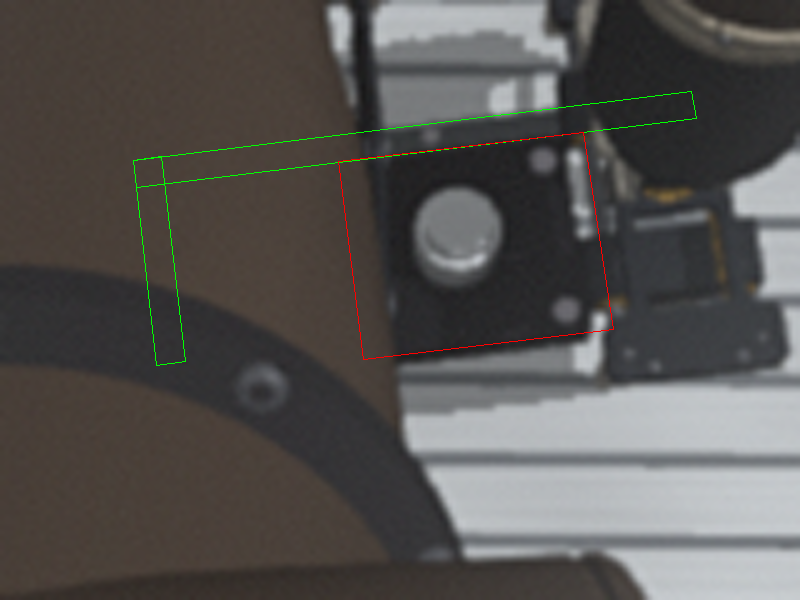

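Emit:
carry_out(
  targets=[
    [[-0.0007,0.006,0],[0,0,0],0.45],
    [[-0.0014,0.012,0],[0,0,0],0.45],
    [[-0.002,0.017,0],[0,0,0],0.45],
    [[-0.0026,0.022,0],[0,0,0],0.45],
    [[-0.0032,0.027,0],[0,0,0],0.45],
    [[-0.0039,0.033,0],[0,0,0],0.45],
    [[-0.0046,0.039,0],[0,0,0],0.45],
    [[-0.0053,0.045,0],[0,0,0],0.45],
  ],
)

```text
time_s: 14.4
eef_pos: [0.6412, -0.1101, 0.0402]
eef_rot: [-1.303, 1.148, 1.303]
wrist_force: [-1.4, -7.2, 0.8]
opening: 0.448
```

```bash
python3 look.py i .63 -.04 .14
```

```text
t 14.4 tcp [ 0.6412 -0.1101  0.0402] jaw -3.0136 F [-1.4 -7.2  0.8] tcp in stop mm [ -53.4 -178.4]
top [([269.4, 128.2], 0.85), ([394.4, 301.5], 0.78)] [array([[ 0.634, -0.039]])]
top carrier stop-frame [ -50.6 -102. ] rel -0.014 err 0.261 [ 0.6339 -0.034   0.1192]
side [([283.5, 334.9], 0.57)] [array([[ 0.213, -0.333]])]
side carrier stop-frame [-54.2 -99.5] rel 0.053 err 0.529 [ 0.6299 -0.032   0.1858]
```

View pics/i_side.png

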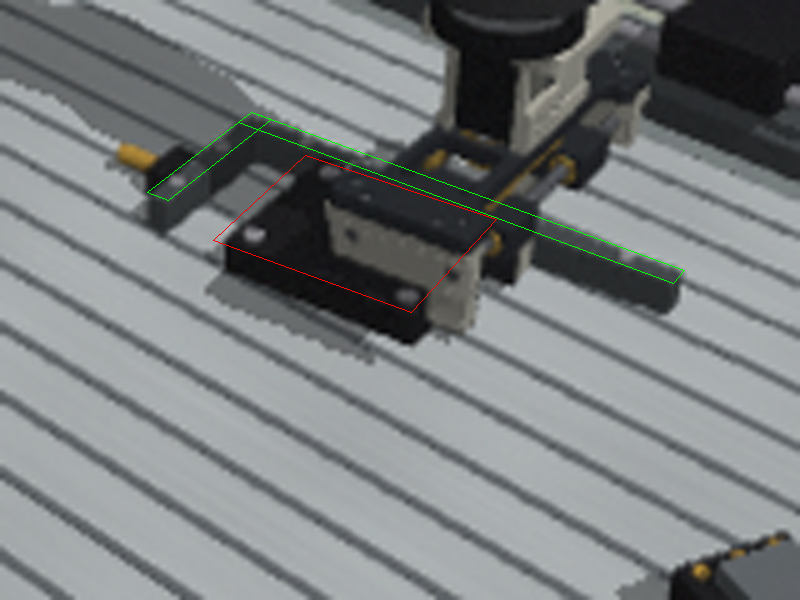

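Emit:
carry_out(
  targets=[
    [[-0.0007,0.0055,0],[0,0,0],0.45],
    [[-0.0013,0.011,0],[0,0,0],0.45],
    [[-0.002,0.0165,0],[0,0,0],0.45],
    [[-0.0026,0.022,0],[0,0,0],0.45],
    [[-0.0033,0.0275,0],[0,0,0],0.45],
    [[-0.0039,0.033,0],[0,0,0],0.45],
    [[-0.0045,0.038,0],[0,0,0],0.45],
    [[-0.005,0.042,0],[0,0,0],0.45],
  ],
)

```text
time_s: 15.5
eef_pos: [0.6363, -0.0682, 0.04]
eef_rot: [-1.303, 1.148, 1.303]
wrist_force: [-1.8, -6.1, 1.7]
opening: 0.448
```

Emit:
carry_out(
  targets=[
    [[-0.0001,0.001,0],[0,0,0],0.45],
    [[-0.0003,0.002,0],[0,0,0],0.45],
    [[-0.0004,0.003,0],[0,0,0],0.45],
    [[-0.0005,0.004,0],[0,0,0],0.45],
    [[-0.0006,0.005,0],[0,0,0],0.45],
    [[-0.0007,0.006,0],[0,0,0],0.45],
    [[-0.0008,0.007,0],[0,0,0],0.45],
    [[-0.0009,0.008,0],[0,0,0],0.45],
  ],
)

```text
time_s: 16.3
eef_pos: [0.6363, -0.0642, 0.0404]
eef_rot: [-1.307, 1.15, 1.302]
wrist_force: [4.3, -30.9, -1.7]
opening: 0.448
```

```bash
python3 look.py j .63 0.01 .14;python3 -c "
from plant import bot;print(bot.state()['torque'])"
```

```text
t 16.3 tcp [ 0.6363 -0.0642  0.0404] jaw -3.0131 F [  4.3 -30.9  -1.7] tcp in stop mm [ -52.2 -132.2]
top [([248.7, 130.4], 0.83), ([394.1, 301.0], 0.6)] [array([[0.629, 0.009]])]
top carrier stop-frame [-50.  -49.2] rel -0.0 err 0.359 [0.6274 0.0184 0.1328]
side [([286.8, 334.2], 0.97)] [array([[ 0.218, -0.337]])]
side carrier stop-frame [-53.4 -54.8] rel 0.077 err 0.549 [0.6248 0.0124 0.2098]
[-9.95472221 -1.40273617  0.66433491]
```

View pics/j_side.png

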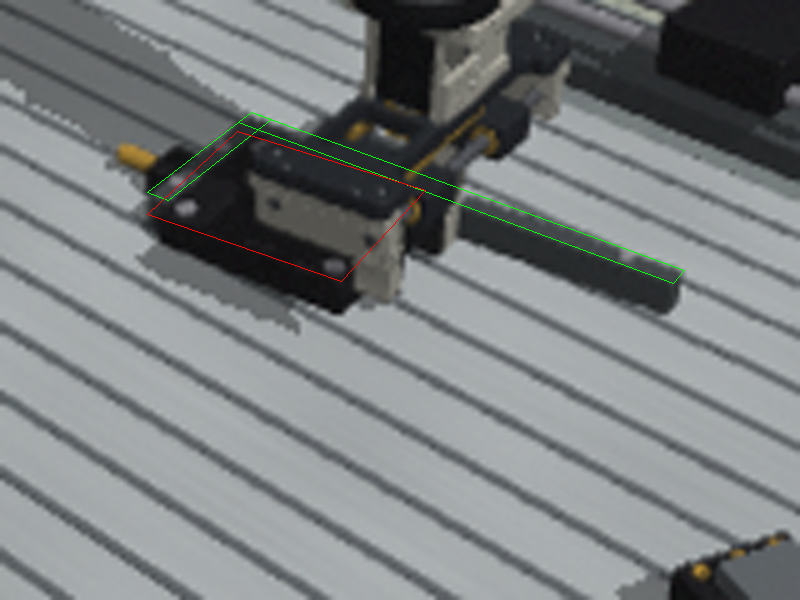

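View pics/j_top.png

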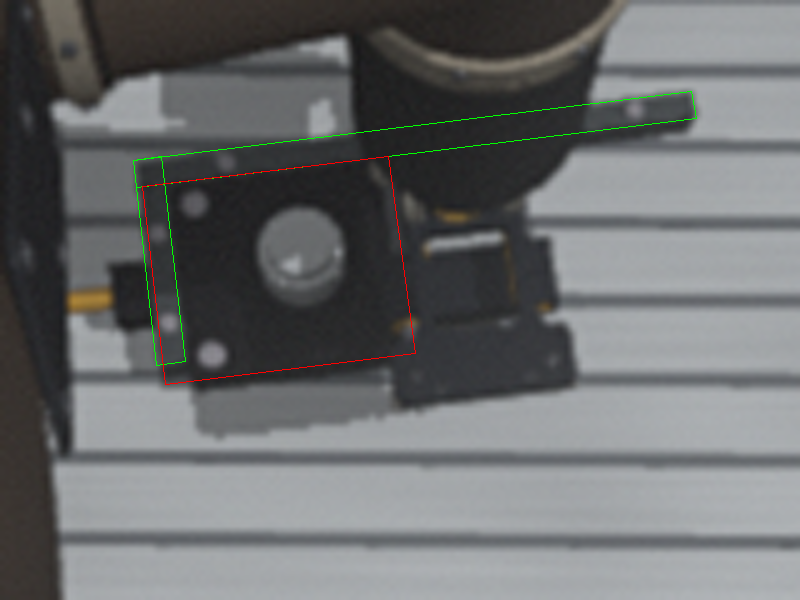

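Emit:
carry_out(
  targets=[
    [[0.0005,-0.004,0],[0,0,0],0.45],
    [[0.0016,-0.012,0],[0,0,0],0.45],
    [[0.0028,-0.021,0],[0,0,0],0.45],
    [[0.004,-0.03,0.005],[0,0,0],0.45],
    [[0.004,-0.032,0.03],[0,0,0],0.45],
    [[0.004,-0.032,0.065],[0,0,-4],0.45],
    [[-0.002,-0.032,0.1],[0,0,-10],0.5],
    [[-0.012,-0.032,0.13],[0,0,-17],0.57],
  ],
)

```text
time_s: 17.4
eef_pos: [0.6246, -0.0917, 0.1723]
eef_rot: [-1.081, 1.285, 1.08]
wrist_force: [-1.5, -0.1, -0.1]
opening: 0.534
```

Emit:
carry_out(
  targets=[
    [[-0.015,0.002,0.005],[0,0,-7],0.57],
    [[-0.03,0.006,0.005],[0,0,-14],0.57],
    [[-0.045,0.012,0.005],[0,0,-21],0.57],
    [[-0.06,0.02,0.005],[0,0,-28],0.57],
    [[-0.075,0.03,0.005],[0,0,-35],0.57],
    [[-0.09,0.04,0.005],[0,0,-42],0.57],
    [[-0.1,0.05,0.005],[0,0,-49],0.57],
    [[-0.105,0.06,0.005],[0,0,-56],0.57],
  ],
)

```text
time_s: 18.2
eef_pos: [0.5183, -0.0312, 0.1758]
eef_rot: [-0.328, 1.545, 0.329]
wrist_force: [-0.1, 0.1, 1.3]
opening: 0.573
```

```bash
python3 look.py k .63 0.01 .14;python3 -c "
from plant import bot;print(bot.state()['joint_positions'])"
```

```text
t 18.2 tcp [ 0.5183 -0.0312  0.1758] jaw 1.9901 F [-0.1  0.1  1.3] tcp in stop mm [-164.8  -83.9]
top [([395.8, 300.7], 0.86), ([338.2, 185.6], 0.3)] [array([[ 0.244, -0.314]])]
top carrier stop-frame [-39.8 -47.7] rel 0.014 err 0.949 [0.6374 0.0213 0.1465]
side [([286.6, 335.3], 0.69), ([289.5, 164.1], 0.51)] [array([[ 0.217, -0.338]])]
[ 3.16606885e-01  1.64214579e-01 -4.26016932e-01  8.10432627e-05
 -9.80197920e-01 -1.46095612e+00]
```

View pics/k_side.png

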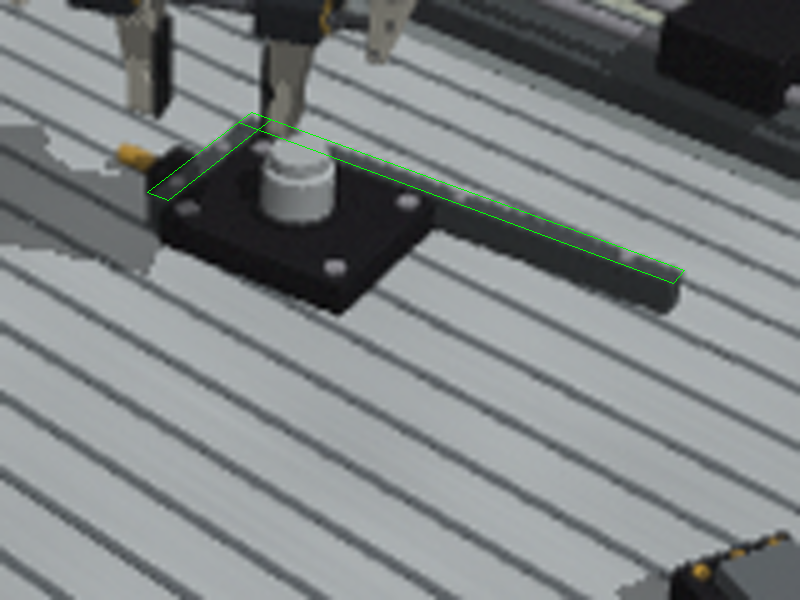

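View pics/k_top.png

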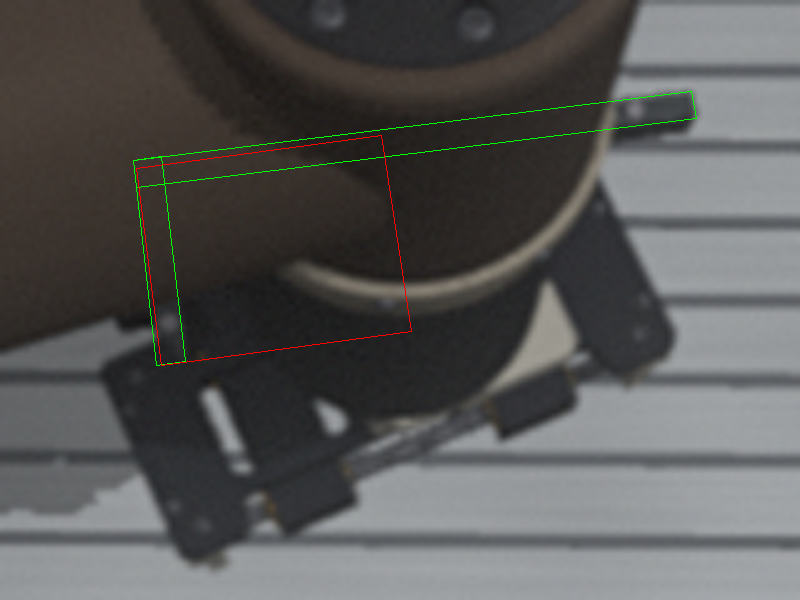

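Emit:
carry_out(
  targets=[
    [[0.003,0.005,0],[0,0,-4],0.57],
    [[0.006,0.01,-0.005],[0,0,-9],0.57],
    [[0.012,0.018,-0.02],[0,0,-14],0.57],
    [[0.02,0.026,-0.04],[0,0,-16.6],0.57],
    [[0.023,0.028,-0.065],[0,0,-16.6],0.57],
    [[0.023,0.028,-0.09],[0,0,-16.6],0.57],
    [[0.023,0.028,-0.115],[0,0,-16.6],0.57],
    [[0.023,0.028,-0.133],[0,0,-16.6],0.57],
  ],
)

```text
time_s: 19.3
eef_pos: [0.5416, -0.0041, 0.0402]
eef_rot: [-0.107, 1.57, 0.106]
wrist_force: [0.9, -0.5, -0.2]
opening: 0.57
```

```bash
python3 look.py l .62 0.007 .14
```

```text
t 19.3 tcp [ 0.5416 -0.0041  0.0402] jaw 1.7064 F [ 0.9 -0.5 -0.2] tcp in stop mm [-138.   -60.1]
top [([392.5, 301.7], 0.54)] [array([[ 0.242, -0.306]])]
side [([284.8, 336.4], 0.96)] [array([[ 0.213, -0.337]])]
side carrier stop-frame [-51.5 -59.9] rel 0.03 err 0.765 [0.6274 0.0076 0.1625]
```

View pics/l_side.png

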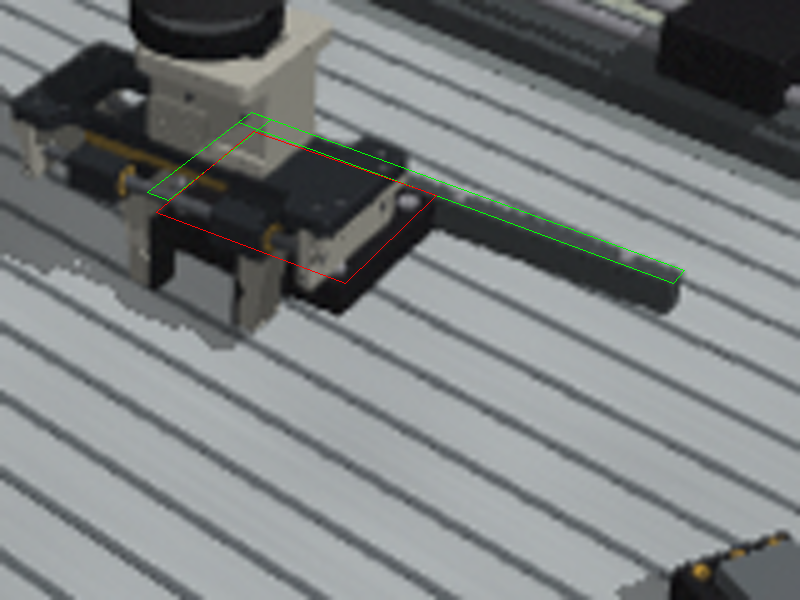

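Emit:
carry_out(
  targets=[
    [[0.004,0.0005,0],[0,0,-0.3],0.57],
    [[0.009,0.0012,0],[0,0,-0.3],0.57],
    [[0.014,0.0019,0],[0,0,-0.3],0.57],
    [[0.018,0.0024,0],[0,0,-0.3],0.57],
    [[0.021,0.0028,0],[0,0,-0.3],0.57],
    [[0.0235,0.0031,0],[0,0,-0.3],0.57],
    [[0.0255,0.0034,0],[0,0,-0.3],0.57],
    [[0.027,0.0036,0],[0,0,-0.3],0.57],
  ],
)

```text
time_s: 20.4
eef_pos: [0.5683, 0.0, 0.0418]
eef_rot: [-0.102, 1.57, 0.101]
wrist_force: [-4.5, 0.4, 2.7]
opening: 0.57
```

Emit:
carry_out(
  targets=[
    [[0.0006,0.0001,0],[0,0,0],0.57],
    [[0.0012,0.0002,0],[0,0,0],0.57],
    [[0.0018,0.0003,0],[0,0,0],0.57],
    [[0.0024,0.0003,0],[0,0,0],0.57],
    [[0.003,0.0004,0],[0,0,0],0.57],
    [[0.0036,0.0005,0],[0,0,0],0.57],
    [[0.0042,0.0006,0],[0,0,0],0.57],
    [[0.0045,0.0006,0],[0,0,0],0.57],
  ],
)

```text
time_s: 21.2
eef_pos: [0.5687, -0.0001, 0.0416]
eef_rot: [-0.102, 1.577, 0.101]
wrist_force: [-17.0, 2.3, 14.8]
opening: 0.568
```

```bash
python3 look.py m .62 0.007 .14
```

```text
t 21.2 tcp [ 5.687e-01 -1.000e-04  4.160e-02] jaw 1.6999 F [-17.    2.3  14.8] tcp in stop mm [-110.7  -59.8]
top [([395.0, 300.7], 0.79)] [array([[ 0.244, -0.312]])]
side [([285.7, 333.4], 0.6)] [array([[ 0.218, -0.334]])]
side carrier stop-frame [-55.5 -61.3] rel 0.019 err 0.655 [0.6236 0.0057 0.152 ]
```

Emit:
carry_out(
  targets=[
    [[-0.004,-0.0005,0],[0,0,0],0.57],
    [[-0.012,-0.0016,0],[0,0,0],0.57],
    [[-0.022,-0.003,0],[0,0,0],0.57],
    [[-0.032,-0.0045,0.006],[0,0,0],0.57],
    [[-0.036,-0.005,0.035],[0,0,0],0.57],
    [[-0.036,-0.015,0.075],[0,0,5],0.57],
    [[-0.036,-0.04,0.11],[0,0,11],0.57],
    [[-0.036,-0.075,0.13],[0,0,18],0.57],
  ],
)

```text
time_s: 22.3
eef_pos: [0.5383, -0.0741, 0.176]
eef_rot: [-0.354, 1.537, 0.353]
wrist_force: [1.6, -1.1, -0.1]
opening: 0.571
```

Emit:
carry_out(
  targets=[
    [[0,-0.04,0],[0,0,5],0.57],
    [[0,-0.08,0],[0,0,10],0.57],
    [[0,-0.12,0],[0,0,15],0.57],
    [[0,-0.16,0],[0,0,20],0.57],
    [[0,-0.2,0],[0,0,24],0.57],
    [[0,-0.23,0],[0,0,28],0.57],
    [[0,-0.25,0],[0,0,32],0.57],
    [[0,-0.25,0],[0,0,35],0.57],
  ],
)

```text
time_s: 23.1
eef_pos: [0.5365, -0.3265, 0.1721]
eef_rot: [-0.821, 1.41, 0.821]
wrist_force: [-0.5, 1.2, -0.1]
opening: 0.573
```

```bash
python3 look.py n .62 0.007 .14; python3 - <<'E'
from plant import bot
from h import *
p=bot.capture('top');save('n2.png',p,(205,95,305,170),8)
p=bot.capture('side');save('n3.png',p,(245,140,335,207),8)
E
```

```text
t 23.1 tcp [ 0.5365 -0.3265  0.1721] jaw 2.6251 F [-0.5  1.2 -0.1] tcp in stop mm [-185.9 -379. ]
top [([252.1, 129.1], 0.68)] [array([[0.632, 0.001]])]
top carrier stop-frame [-49.4 -61.3] rel -0.005 err 0.166 [0.6296 0.0065 0.1283]
side [([285.2, 334.6], 0.72), ([287.6, 161.3], 0.64)] [array([[ 0.216, -0.335]])]
side carrier stop-frame [-51.7 -60.2] rel 0.023 err 0.216 [0.6272 0.0072 0.1558]
```

View pics/n2.png

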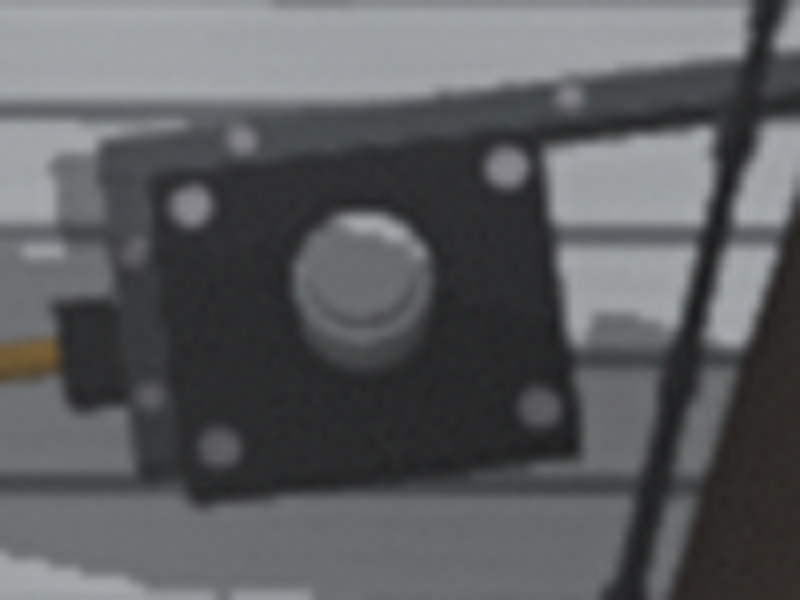

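View pics/n3.png

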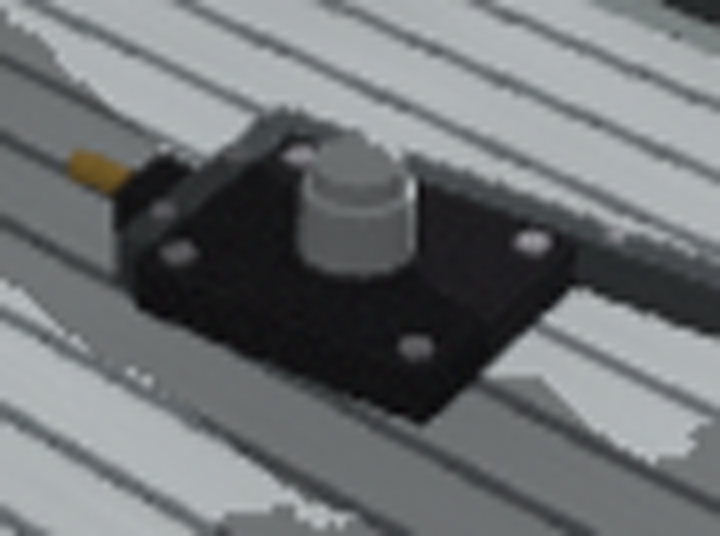

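Emit:
carry_out(
  targets=[
    [[0.01,0.025,0],[0,0,5],0.5],
    [[0.028,0.062,0],[0,0,10],0.45],
    [[0.046,0.1,0],[0,0,16],0.45],
    [[0.064,0.14,0],[0,0,22],0.45],
    [[0.08,0.178,0],[0,0,28],0.45],
    [[0.095,0.208,0],[0,0,33],0.45],
    [[0.103,0.226,-0.005],[0,0,37.2],0.45],
    [[0.1045,0.229,-0.02],[0,0,37.2],0.45],
  ],
)

```text
time_s: 24.3
eef_pos: [0.6439, -0.0925, 0.1532]
eef_rot: [-1.312, 1.138, 1.307]
wrist_force: [-0.1, -0.6, -0.4]
opening: 0.448
```

```bash
python3 look.py o .62 0.007 .14
```

```text
t 24.3 tcp [ 0.6439 -0.0925  0.1532] jaw -3.0038 F [-0.1 -0.6 -0.4] tcp in stop mm [ -48.4 -161.3]
top [([250.2, 132.7], 0.72), ([395.7, 302.8], 0.54)] [array([[0.623, 0.006]])]
top carrier stop-frame [-50.2 -61.1] rel 0.009 err 0.157 [0.6289 0.0066 0.1424]
side [([285.5, 334.3], 0.69), ([290.0, 163.5], 0.66)] [array([[ 0.217, -0.335]])]
side carrier stop-frame [-53.2 -61.8] rel 0.045 err 0.236 [0.626  0.0055 0.178 ]
```

Emit:
carry_out(
  targets=[
    [[-0.002,-0.002,-0.015],[0,0,-0.5],0.45],
    [[-0.004,-0.003,-0.035],[0,0,-0.5],0.45],
    [[-0.004,-0.003,-0.057],[0,0,-0.5],0.45],
    [[-0.004,-0.003,-0.08],[0,0,-0.5],0.45],
    [[-0.004,-0.003,-0.098],[0,0,-0.5],0.45],
    [[-0.004,-0.003,-0.109],[0,0,-0.5],0.45],
    [[-0.004,-0.003,-0.113],[0,0,-0.5],0.45],
    [[-0.004,-0.003,-0.113],[0,0,-0.5],0.45],
  ],
)

```text
time_s: 25.4
eef_pos: [0.638, -0.0987, 0.0392]
eef_rot: [-1.3, 1.148, 1.3]
wrist_force: [-0.0, -0.1, -0.1]
opening: 0.452
```

Emit:
carry_out(
  targets=[
    [[-0.0006,0.005,0],[0,0,0],0.45],
    [[-0.0013,0.011,0],[0,0,0],0.45],
    [[-0.002,0.017,0],[0,0,0],0.45],
    [[-0.0026,0.022,0],[0,0,0],0.45],
    [[-0.0031,0.026,0],[0,0,0],0.45],
    [[-0.0035,0.029,0],[0,0,0],0.45],
    [[-0.0037,0.031,0],[0,0,0],0.45],
    [[-0.0039,0.0325,0],[0,0,0],0.45],
  ],
)

```text
time_s: 26.2
eef_pos: [0.634, -0.0656, 0.0391]
eef_rot: [-1.3, 1.148, 1.3]
wrist_force: [-0.1, -0.0, -0.3]
opening: 0.453
```

Emit:
carry_out(
  targets=[
    [[-0.0001,0.0006,0],[0,0,0],0.45],
    [[-0.0001,0.0012,0],[0,0,0],0.45],
    [[-0.0002,0.0018,0],[0,0,0],0.45],
    [[-0.0002,0.0024,0],[0,0,0],0.45],
    [[-0.0003,0.003,0],[0,0,0],0.45],
    [[-0.0004,0.0036,0],[0,0,0],0.45],
    [[-0.0005,0.0042,0],[0,0,0],0.45],
    [[-0.0006,0.0048,0],[0,0,0],0.45],
  ],
)

```text
time_s: 27.0
eef_pos: [0.6338, -0.0648, 0.0394]
eef_rot: [-1.304, 1.151, 1.299]
wrist_force: [3.7, -23.3, -2.4]
opening: 0.453
```

Emit:
carry_out(
  targets=[
    [[0.0005,-0.004,0],[0,0,0],0.45],
    [[0.0016,-0.012,0],[0,0,0],0.45],
    [[0.0028,-0.021,0],[0,0,0],0.45],
    [[0.004,-0.031,0.003],[0,0,0],0.45],
    [[0.004,-0.036,0.03],[0,0,0],0.45],
    [[0.002,-0.045,0.065],[0,0,-3],0.45],
    [[-0.005,-0.065,0.1],[0,0,-8],0.45],
    [[-0.015,-0.1,0.13],[0,0,-14],0.45],
  ],
)

```text
time_s: 27.8
eef_pos: [0.619, -0.1608, 0.1713]
eef_rot: [-1.12, 1.263, 1.118]
wrist_force: [1.5, 0.3, -0.1]
opening: 0.449
```

Emit:
carry_out(
  targets=[
    [[-0.015,-0.04,0.005],[0,0,-5],0.45],
    [[-0.035,-0.08,0.01],[0,0,-10],0.45],
    [[-0.055,-0.12,0.02],[0,0,-15],0.45],
    [[-0.075,-0.16,0.03],[0,0,-20],0.45],
    [[-0.095,-0.2,0.03],[0,0,-25],0.45],
    [[-0.115,-0.24,0.03],[0,0,-28],0.45],
    [[-0.13,-0.265,0.03],[0,0,-30],0.45],
    [[-0.13,-0.265,0.03],[0,0,-30],0.45],
  ],
)

```text
time_s: 28.6
eef_pos: [0.486, -0.4292, 0.1991]
eef_rot: [-0.719, 1.449, 0.719]
wrist_force: [0.1, -0.4, -0.1]
opening: 0.446
```

```bash
python3 look.py p .62 0.007 .14; python3 - <<'E'
from plant import bot
from h import *
p=bot.capture('top');save('p2.png',p,(205,95,305,170),8);save('p4.png',p)
p=bot.capture('side');save('p3.png',p,(245,140,335,207),8)
E
```

```text
t 28.6 tcp [ 0.486  -0.4292  0.1991] jaw 2.4925 F [ 0.1 -0.4 -0.1] tcp in stop mm [-249.5 -474.1]
top [([250.9, 133.1], 0.84)] [array([[0.622, 0.004]])]
top carrier stop-frame [-50.1 -61.2] rel -0.004 err 0.15 [0.629  0.0065 0.1287]
side [([287.1, 333.2], 0.88), ([287.2, 163.0], 0.46)] [array([[ 0.22 , -0.336]])]
side carrier stop-frame [-51.7 -60.1] rel 0.019 err 0.195 [0.6272 0.0073 0.1521]
```

View pics/p2.png

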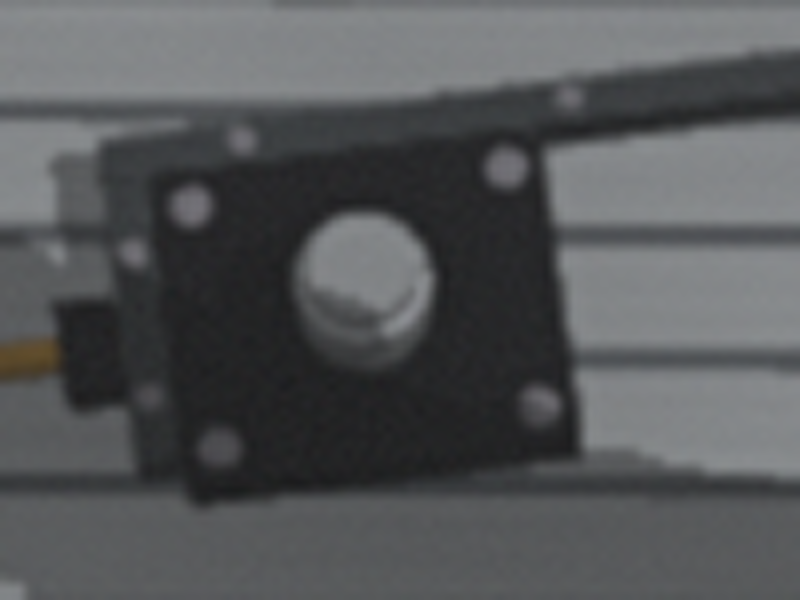

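View pics/p3.png

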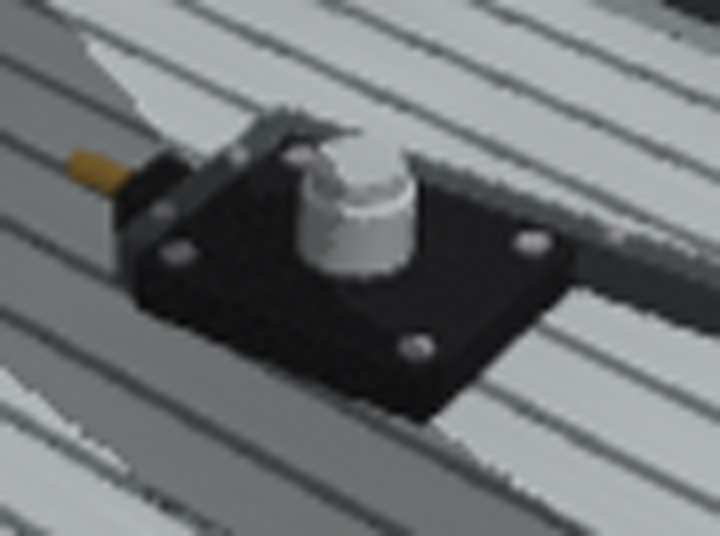

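View pics/p4.png

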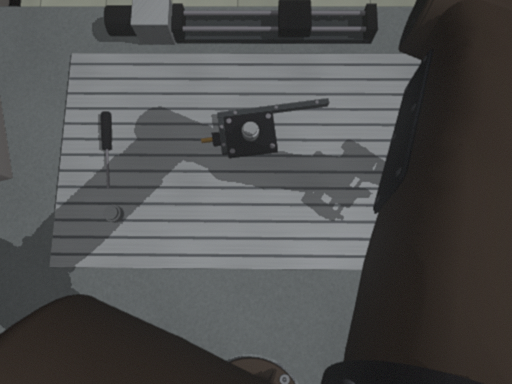

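Both enlarged pictures show the carrier (top view about 247,133) closed against the rail and the end stop with no light gap. The workpiece stands in its ring at (251,130). The tool is well clear and the wrist force is about zero.

```bash
python3 -c "
from plant import bot;print(bot.close_job(),bot.state()['time_s'])"
```

```text
the job is handed in; nothing more can be done
the job is handed in; nothing more can be done
```

The carrier is home in the corner stop, the workpiece is still standing in its seat, and the job is handed in at about 29 s of the 45 s allowed.

I pushed with two fingers on the carrier's −x side, turning it square to the long rail. I then pushed its −y end along the rail into the end stop. Each side got one more push afterwards to seat it.

**Contact:** each side stopped firm both times. The rail pushes reached 23 N and 17 N, with the tool stopping within 0.3 mm of the same place. The end-stop pushes reached 31 N and 23 N, also within 0.3 mm.

**Position:** the final top-view fit puts the carrier at (−50.1, −61.2) mm, turned −0.004 rad in the stop's frame. The side view gives (−51.7, −60.1) mm and +0.019 rad. The target is (−50, −60) mm. The two views differ by 1–2 mm and 0.02 rad, which is about the calibration error, and neither close-up shows a gap.

**Unexpected readings:**
- The carrier first measured about 0.5 rad from the stop, more than the stated 0.4 rad.
- During the rail pushes the wrist force also showed up to 18 N vertically. I took this as friction at the fingers, and I saw no lifting or tipping.

**Bystanders:** the spare and the screwdriver look unmoved in the last top picture. The contactor was hidden behind the arm there, and the tool's last move away passed above it. I did not look at it again after that move, but the wrist force at its end was near zero.

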